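Open the stall's cash box

ROBOT

A 7-joint arm with a two-finger parallel gripper is mounted at the origin on the work surface. World frame = base frame: x ahead of the robot, y to its left, z up, the work surface at z = 0. Lengths are in m, angles in rad, forces in N, time in s.
With the tool pointing down it reaches from about 0.4 to 0.875 m from the base axis. Payload 6.5 kg.
Tool frame: the origin (TCP) lies at the very end of the fingers, on their centre line; the grasp point (between the pads) lies arm.hold_point_z behind it (arm.hold_point_z is the distance from the TCP to the grasp point, in m); z points along the fingers, y is the line along which they close (so a half turn about z gives the same grasp; the last joint's range is limited). The gripper opens to 88 mm and grips with 3 to 60 N. Pads are 18 mm wide; open, the fingers measure 123 mm over their backs; the gripper's body (75 mm by 187 mm) begins 45 mm behind the grasp point.
Start: joints at [1.245, 0.536, -0.004, 1.538, 0.003, 1.067, -0.071], TCP at [0.167, -0.628, 0.239] pointing down, gripper open.
Joint ranges: [-2.7, 2.7], [-0.37, 2.16], [-1.27, 1.26], [0.24, 2.4], [-1.31, 4.45], [0.19, 1.91], [-2.76, 2.76]. Speed limits (rad/s): [2.39, 2.39, 3.14, 3.14, 3.14, 3.14, 3.14].

INTERFACE

Orientations are given as [roll, pitch, yaw] about the fixed x, y, z axes, in that order (R = Rz(yaw) Ry(pitch) Rx(roll)).
In Python, from plant import telemetry, imaging, arm, find_in, cut_out, mark_of gives the robot as it stands.
- The arm moves only by the tool jog_arm, never from a script. Its argument "series" is a list of rows, each a list of 3 entries, a list of its own where there are three numbers: the turn, a rotation vector about the tool's x, y, z in rad, then the shift along the tool's x, y, z in mm, then the closure, from 0 (fully open) to 1 (shut). In form: [[[wx, wy, wz], [x, y, z], fingers], ...]. A call has exactly 8 rows; each row shifts and turns the commanded pose from where the row before left it, along the tool's axes as they then stand; what a row does not reach is not made up. A row lasts 1/12 s, in which the tool goes at most 41.7 mm and 7.16 degrees, less where a joint would pass 70% of its speed; a pose out of reach is approached as far as the arm can. A call is refused whole if a number of a shift passes 41.7 or a number of a turn 0.125, either way. A call with a gripper value outside its range is refused whole. The fingers move at their own pace and stop on an object; the grip force is fixed at half the most. Time passes only in rows, so rows that do not move let the fingers close, or fill a call up. It gives the time, the measured TCP pose, the force, the opening and the grip force at its end, in the units of the state.
- telemetry.state(): the state, without advancing time (a new reading comes with each control period).
- imaging.read_camera(name): name is "scene" or "side" or "wrist"; returns the picture (400x640x3 uint8, red, green, blue); there is no depth.
- imaging.camera_params(name): a dict with "K" (3x3 intrinsics, pixels), "rvec" (rotation vector, rad) and "tvec" (3), from world to camera coordinates, as OpenCV has them; the wrist camera has in their place "hand_eye" (4x4, takes a point from camera to tool coordinates, whose origin is the TCP and whose axes are the flange's). Camera axes: x right, y down, z forward; pixel columns grow to the right and rows downward; lengths in m; the calibration is good to about 2 mm. A picture is of the moment at which its call begins: read the wrist's pose just before it. camera_params takes no time and is no camera call.
- arm.hand_in(): hands the job in; it is judged then, once.
Trained networks look in the newest picture that a camera, given by its name, has taken for a name from the list of things; names that differ only in an ending like _2 or _b are one class to them, and where a whole thing is asked for, a point or a joint stands for the part that bears it (a point fixed in the world has none). Each returns a list of dicts, best first, with "score" (0 to 1); they miss things now and then, are a little off and sometimes report something else, mostly with a low value. They report only what shows in the picture. A call takes as long as a camera call. They do not tell look-alikes from the thing itself.
- find_in(camera, label): "xyz" ([x, y, z] in m, in world coordinates, good to about 4 mm: the middle of the surface that is visible of it).
- cut_out(camera, label): "mask" (400x640 bool, what is visible of it).
- mark_of(camera, label): "xyz" ([x, y, z] in m, in world coordinates, good to about 4 mm: a listed point, or the origin of a listed thing).
The state is a dict: "time": time; "q": joint angles; "joint_vel": joint speeds; "joint_efforts": joint torques, N m; "eef_pos": TCP position; "orientation": TCP orientation; "contact_force": force on the tool from outside, world axes, zero at the start; "wrist_torque": the same for the moment, N m; "width": finger opening in m; "grasp_force": force on a finger pad.
Only numpy, scipy, OpenCV 4.12 (cv2) and the standard library are available. Lean on these libraries where they do the work, as an engineer would, in place of code of your own. Each camera call takes 0.05 s, during which the arm holds its last target. There are 200 camera calls.

TASK

At the crockery stall, open the steel cash box so that its lid stays open by itself. First, with the lid still shut, push the tall mug that stands behind the box, at its hinge side, along the table until it is clear of the lid's swing; then lift the lid by its front lip with a fingertip and push it over until it lies fully back on its stop. Use only the outside of the fingers, gently: pinch and lift nothing, keep the mug standing on the table and the lid off it, and leave the bowl and the small cup alone.

Things in the scene. Friction and masses are not known exactly. Their poses are not given: they have to be found in the camera images.
- cashbox: Grey steel cash box fixed to the table, 110 mm (its x) by 170 mm (its y) by 55 mm high without the lid. Origin at the centre of its underside, on the table; its +x points towards the hinge, its z up. It stands sideways to the robot: +x is turned to the robot's left (give or take 20 degrees), so the lip faces the robot's right and the mug starts on the left, behind the hinge.
- hinge (a point): Middle of the lid's hinge axis, at the box's top rim on the side away from the lip, 55 mm along the box's +x from its centre and 55.5 mm up. The axis runs along the box's y. Site axes are the box's.
- lid (a joint): The grey lid: a plate 112 mm deep, 174 mm wide, 12 mm thick, its underside level with the hinge axis. Angle in rad: 0 shut and level, grows as the front rises, 2.0 fully back on its stop. The hinge is free and almost frictionless: the lid (about 0.23 kg) falls shut when let go below about 1.45 and falls open by itself beyond about 1.53.
- lip (a point): Front end of the lid's lip, middle, on its underside. The lip is a tongue 80 mm wide and 5 mm thick that sticks out 24 mm beyond the lid's front edge, flush with the lid's underside: its end is 136 mm from the hinge axis and its underside about 55 mm above the table when shut, with free space below for a fingertip tilted forward. Axes are the lid's.
- mug: White ceramic mug, the tall one, standing upright on the table close behind the box; 84 mm across, 110 mm high, about 0.36 kg. Origin at the centre of its underside, z up its axis. Its handle sticks out about 37 mm at its own +y, which starts turned roughly away from the box. Pushed at half height or lower it slides without tipping.
- bowl: White bowl, 120 mm across, 55 mm high. Origin at the centre of its underside. Leave alone.
- espresso_cup: Small white cup with handle, 64 mm across, 60 mm high. Origin at the centre of its underside. Leave alone. Bowl and cup stand one beyond the mug (about 0.3 m to the left of the box) and one 0.3 m to the right of the box, on the lip's side, either way round.
There are look-alikes about, which are no part of the job. What is shaped like the mug but red is not meant.

How it is judged:
By the outcome, as a careful person would: the job done as asked, in the order asked, and still so for the second after the job is handed in, with the robot touching nothing.
It also fails if it takes over 59 s, if anything falls off the work surface, if the arm or the gripper's body presses on something with over 40 N, if the wrist force passes 120 N, or if a joint passes its speed limit or range.

## Working session

There is one attempt and no reset: what is moved stays moved. The work goes in short steps, Python scripts to look and compute and a tool call to move; the robot and the scene stay as the last step left them, time stands still between calls to the robot, and variables do not carry over. Pictures are saved under pics/ and viewed, at most 10 in all, crops included, and the job is handed in when it is done.

Besides the shell and the picture viewer there is one more tool, called after "Emit:" by a JSON object that holds its "method" and its "body", one argument or row to a line. jog_arm: Moves the arm, as the interface text tells. Its arguments: {"type":"object","properties":{"series":{"type":"array"}},"required":["series"]}

```bash
mkdir -p pics; ls
python3 - <<'E'
from plant import telemetry, imaging, arm, find_in, cut_out, mark_of
import cv2
print(telemetry.state())
print(arm.hold_point_z)
for c in ["scene","side"]:
    im=imaging.read_camera(c); cv2.imwrite(f"pics/{c}0.png",im[:,:,::-1])
    for l in ["cashbox","hinge","lip","mug","bowl","espresso_cup"]:
        print(c,l,[(round(d["score"],2),[round(float(v),3) for v in d["xyz"]]) for d in mark_of(c,l)][:3])
E
```

```text
pics
{'time': 0.0, 'q': array([ 1.24478504,  0.53716263, -0.00444358,  1.53889112,  0.00259565,
        1.06730851, -0.07121311]), 'joint_vel': array([ 0.00134796,  0.00055655, -0.00066922, -0.00186244, -0.0004009 ,
        0.00030779, -0.00047729]), 'joint_efforts': array([-4.24139525e-04, -5.70974636e+01,  9.90596898e-01, -2.51602954e+01,
       -5.62124304e-02,  1.78350206e-02,  1.70533940e-04]), 'eef_pos': array([ 0.16680752, -0.62757693,  0.23783431]), 'orientation': array([-3.13983312e+00,  1.23066556e-04,  2.59872417e-01]), 'contact_force': array([-0.58499405,  0.30678964, -0.11024457]), 'wrist_torque': array([ 0.00022412,  0.01934792, -0.0145348 ]), 'grasp_force': 0.0, 'width': 0.0882144722480875}
0.0187
scene cashbox [(0.97, [0.545, -0.055, 0.001])]
scene hinge [(0.58, [0.562, -0.006, 0.056])]
scene lip [(0.68, [0.52, -0.13, 0.054])]
scene mug [(0.92, [0.76, 0.056, 0.002]), (0.82, [0.357, -0.038, 0.002]), (0.56, [0.566, 0.073, -0.003])]
scene bowl [(0.82, [0.662, 0.227, -0.001]), (0.66, [0.562, 0.074, -0.005])]
scene espresso_cup [(0.84, [0.453, -0.362, 0.002])]
side cashbox [(0.55, [0.544, -0.058, -0.001]), (0.47, [0.662, 0.229, -0.001])]
side hinge [(0.64, [0.562, 0.074, -0.004]), (0.6, [0.563, -0.0, 0.053])]
side lip [(0.77, [0.513, -0.135, 0.051])]
side mug [(0.98, [0.76, 0.061, 0.0]), (0.94, [0.356, -0.046, -0.002]), (0.89, [0.567, 0.076, -0.004])]
side bowl [(0.63, [0.66, 0.229, -0.005]), (0.29, [0.544, -0.057, -0.004])]
side espresso_cup [(0.96, [0.452, -0.359, 0.0])]
```

View pics/scene0.png

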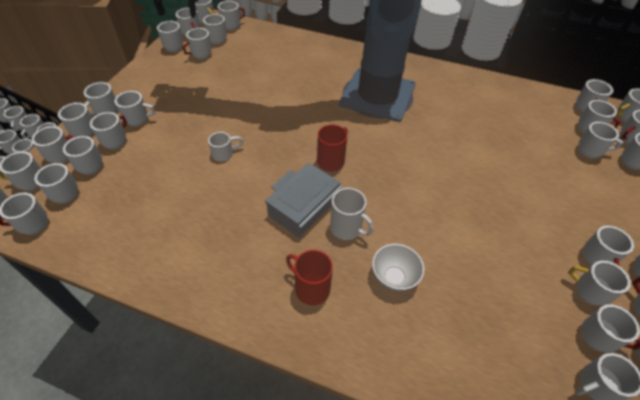

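View pics/side0.png

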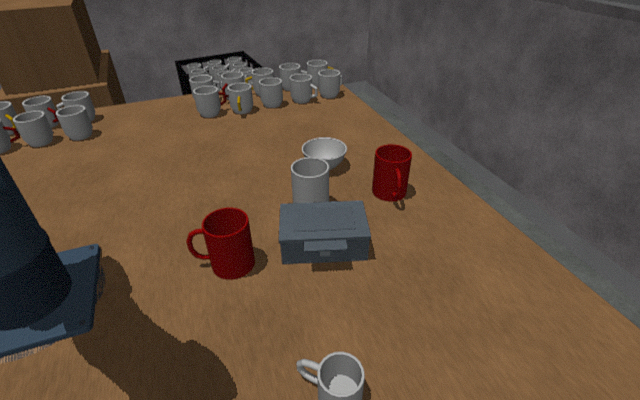

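Run:
```python
from plant import imaging
import cv2,numpy as np
for c in ["scene","side"]:
    p=imaging.camera_params(c);R=cv2.Rodrigues(np.array(p["rvec"]))[0]
    print(c,-R.T@np.array(p["tvec"]).ravel())
    for P in [[.545,-.055,.055],[.562,-.004,.055],[.516,-.133,.054],[.76,.058,0],[.357,-.04,0],[.566,.074,0],[.662,.228,0]]:
        print(P,cv2.projectPoints(np.array([P]),np.array(p["rvec"]),np.array(p["tvec"]),np.array(p["K"]),None)[0].ravel().round())
```

```text
scene [1.18356093 0.2053987  0.91326429]
[0.545, -0.055, 0.055] [303. 194.]
[0.562, -0.004, 0.055] [319. 205.]
[0.516, -0.133, 0.054] [281. 178.]
[0.76, 0.058, 0] [314. 288.]
[0.357, -0.04, 0] [332. 161.]
[0.566, 0.074, 0] [346. 227.]
[0.662, 0.228, 0] [394. 277.]
side [ 0.32881009 -0.60893411  0.55975246]
[0.545, -0.055, 0.055] [323. 222.]
[0.562, -0.004, 0.055] [321. 206.]
[0.516, -0.133, 0.054] [324. 252.]
[0.76, 0.058, 0] [387. 191.]
[0.357, -0.04, 0] [232. 262.]
[0.566, 0.074, 0] [311. 205.]
[0.662, 0.228, 0] [324. 165.]
```

The scene picture shows the steel box at about (303,194), with the lip towards (281,178). The white mug is behind it at (346,215), its handle pointing right and away from the box. Red mugs stand at (332,150) and (313,278), the bowl is at (397,268), and the small cup is at (222,147). The side view agrees: the white mug at (310,185) is the one to push. The +u axis (towards the hinge) is at about 70° yaw. I'll push the mug diagonally, away from the box and also away from the bowl.

```bash
cat > h.py <<'E'
import numpy as np
from scipy.spatial.transform import Rotation as Ro
from plant import telemetry
H=np.array([.5625,-.003,.0555]); YU=np.radians(70.4)
u=np.array([np.cos(YU),np.sin(YU),0]); v=np.array([-u[1],u[0],0]); Z=np.array([0,0,1.])
def Rt(d,a):
    d=d/np.linalg.norm(d); x=d*np.cos(a)+Z*np.sin(a); z=d*np.sin(a)-Z*np.cos(a)
    return np.c_[x,np.cross(z,x),z]
def pose():
    s=telemetry.state(); return s["eef_pos"],Ro.from_euler("xyz",s["orientation"]).as_matrix()
def rows(p0,R0,p1,R1,n):
    w=Ro.from_matrix(R0.T@R1).as_rotvec()/n; out=[]; R=R0.copy()
    for i in range(n):
        sh=R.T@(p1-p0)/n*1000; out.append([w.round(3).tolist(),sh.round(1).tolist(),1]); R=R@Ro.from_rotvec(w).as_matrix()
    print(str(out).replace(" ","")); return p1,R1
E
python3 - <<'E'
from h import *
d=.5*u+.866*v; perp=-.866*u+.5*v
m=np.array([.566,.075,0]); S=m-.060*d+.010*perp; R=Rt(d,np.radians(20))
p,R0=pose()
print(S,np.linalg.norm(Ro.from_matrix(R0.T@R).as_rotvec()))
rows(p,R0,np.array([S[0],S[1],.22]),R,24)
E
```

```text
[0.59727046 0.02282725 0.        ] 2.035122302432277
[[[0.015,0.009,-0.083],[24.3,-21.6,0.8],1],[[0.015,0.009,-0.083],[26.0,-19.5,1.3],1],[[0.015,0.009,-0.083],[27.5,-17.3,1.8],1],[[0.015,0.009,-0.083],[28.8,-14.9,2.3],1],[[0.015,0.009,-0.083],[29.9,-12.4,2.8],1],[[0.015,0.009,-0.083],[30.8,-9.8,3.2],1],[[0.015,0.009,-0.083],[31.5,-7.2,3.7],1],[[0.015,0.009,-0.083],[32.0,-4.5,4.0],1],[[0.015,0.009,-0.083],[32.2,-1.8,4.4],1],[[0.015,0.009,-0.083],[32.2,1.0,4.7],1],[[0.015,0.009,-0.083],[31.9,3.7,4.9],1],[[0.015,0.009,-0.083],[31.5,6.4,5.2],1],[[0.015,0.009,-0.083],[30.8,9.1,5.3],1],[[0.015,0.009,-0.083],[29.9,11.7,5.5],1],[[0.015,0.009,-0.083],[28.7,14.2,5.5],1],[[0.015,0.009,-0.083],[27.4,16.6,5.6],1],[[0.015,0.009,-0.083],[25.9,18.9,5.6],1],[[0.015,0.009,-0.083],[24.2,21.0,5.5],1],[[0.015,0.009,-0.083],[22.3,23.0,5.4],1],[[0.015,0.009,-0.083],[20.3,24.9,5.2],1],[[0.015,0.009,-0.083],[18.1,26.6,5.0],1],[[0.015,0.009,-0.083],[15.8,28.0,4.8],1],[[0.015,0.009,-0.083],[13.3,29.3,4.5],1],[[0.015,0.009,-0.083],[10.8,30.4,4.2],1]]
```

Emit:
{"method": "jog_arm", "body": {
  "series": [
    [[0.015,0.009,-0.083],[24,-22,0],1],
    [[0.015,0.009,-0.083],[26,-20,0],1],
    [[0.015,0.009,-0.083],[27,-17,0],1],
    [[0.015,0.009,-0.083],[29,-15,0],1],
    [[0.015,0.009,-0.083],[30,-12,0],1],
    [[0.015,0.009,-0.083],[31,-10,0],1],
    [[0.015,0.009,-0.083],[31,-7,0],1],
    [[0.015,0.009,-0.083],[32,-4,0],1]
  ]
}}

```text
time: 1.37
eef_pos: [0.3105, -0.4118, 0.2526]
orientation: [-3.053, -0.106, 0.924]
contact_force: [1.1, 0.3, -0.2]
width: 0.0371
grasp_force: 0.0
```

Emit:
{"method": "jog_arm", "body": {
  "series": [
    [[0.015,0.009,-0.083],[32,-2,0],1],
    [[0.015,0.009,-0.083],[32,1,0],1],
    [[0.015,0.009,-0.083],[32,4,0],1],
    [[0.015,0.009,-0.083],[31,6,0],1],
    [[0.015,0.009,-0.083],[31,9,3],1],
    [[0.015,0.009,-0.083],[30,12,3],1],
    [[0.015,0.009,-0.083],[29,14,3],1],
    [[0.015,0.009,-0.083],[27,17,3],1]
  ]
}}

```text
time: 2.03
eef_pos: [0.4551, -0.2005, 0.2744]
orientation: [-3.048, -0.243, 1.588]
contact_force: [0.3, -0.5, -0.5]
width: 0.0003
grasp_force: 0.0
```

Run:
```python
from h import *
d=.5*u+.866*v
R=Rt(d,np.radians(20))
p,R0=pose(); s=telemetry.state(); print(p,s["time"],s["q"].round(2),s["contact_force"].round(1),s["width"])
rows(p,R0,np.array([.597,.023,.20]),R,8)
```

```text
[ 0.45505852 -0.20047437  0.27442427] 2.0333 [ 0.83  0.4  -0.5   1.73 -0.    1.23  0.37] [ 0.3 -0.5 -0.5] 0.0002605099477448141
[[[0.014,0.009,-0.083],[24.6,19.6,13.9],1],[[0.014,0.009,-0.083],[22.7,21.8,13.8],1],[[0.014,0.009,-0.083],[20.7,23.7,13.7],1],[[0.014,0.009,-0.083],[18.6,25.6,13.5],1],[[0.014,0.009,-0.083],[16.3,27.2,13.3],1],[[0.014,0.009,-0.083],[13.9,28.6,13.1],1],[[0.014,0.009,-0.083],[11.3,29.8,12.8],1],[[0.014,0.009,-0.083],[8.7,30.8,12.5],1]]
```

Emit:
{"method": "jog_arm", "body": {
  "series": [
    [[0.014,0.009,-0.083],[25,20,14],1],
    [[0.014,0.009,-0.083],[23,22,14],1],
    [[0.014,0.009,-0.083],[21,24,14],1],
    [[0.014,0.009,-0.083],[19,26,13],1],
    [[0.014,0.009,-0.083],[16,27,13],1],
    [[0.014,0.009,-0.083],[14,29,13],1],
    [[0.014,0.009,-0.083],[11,30,13],1],
    [[0.014,0.009,-0.083],[9,31,12],1]
  ]
}}

```text
time: 2.7
eef_pos: [0.5993, 0.0238, 0.1996]
orientation: [-3.141, -0.35, 2.278]
contact_force: [0.6, -0.7, 0.6]
width: 0.0009
grasp_force: 0.0
```

Run:
```python
from h import *
d=.5*u+.866*v
R=Rt(d,np.radians(20))
p,R0=pose(); s=telemetry.state(); print(p,s["time"],s["q"].round(2),s["contact_force"].round(1))
print(Ro.from_matrix(R0.T@R).as_rotvec())
from plant import imaging,mark_of
for c in ["scene","side"]:
    imaging.read_camera(c)
    for l in ["mug"]: print(c,l,[(round(x["score"],2),x["xyz"]) for x in mark_of(c,l)][:3])
p,R0=pose()
p,R0=rows(p,R0,np.array([.597,.023,.15]),R,4)
rows(p,R0,np.array([.597,.023,.046]),R,6)
```

```text
[0.59934175 0.023819   0.19962753] 2.7 [ 0.44  0.74 -0.66  1.48  0.14  1.25  0.52] [ 0.6 -0.7  0.6]
[-0.00110059 -0.00113988  0.0020367 ]
scene mug [(0.9, [0.762, 0.0576, -0.0005]), (0.77, [0.5643, 0.0717, -0.0068])]
side mug [(0.72, [0.3564, -0.0448, -0.0008]), (0.68, [0.565, 0.077, -0.0028])]
[[[-0.0,-0.0,-0.0],[-4.2,-0.4,11.7],1],[[-0.0,-0.0,-0.0],[-4.2,-0.4,11.7],1],[[-0.0,-0.0,-0.0],[-4.2,-0.4,11.7],1],[[-0.0,-0.0,-0.0],[-4.2,-0.4,11.7],1]]
[[[0.0,0.0,0.0],[-5.9,0.0,16.3],1],[[0.0,0.0,0.0],[-5.9,0.0,16.3],1],[[0.0,0.0,0.0],[-5.9,0.0,16.3],1],[[0.0,0.0,0.0],[-5.9,0.0,16.3],1],[[0.0,0.0,0.0],[-5.9,0.0,16.3],1],[[0.0,0.0,0.0],[-5.9,0.0,16.3],1]]
```

Emit:
{"method": "jog_arm", "body": {
  "series": [
    [[0,0,0],[-6.6,0,18],1],
    [[0,0,0],[-6.6,0,18],1],
    [[0,0,0],[-6.6,0,18],1],
    [[0,0,0],[-6.6,0,18],1],
    [[0,0,0],[-6.6,0,18],1],
    [[0,0,0],[-6.6,0,18],1],
    [[0,0,0],[-6.6,0,18],1],
    [[0,0,0],[-6.6,0,18],1]
  ]
}}

```text
time: 3.57
eef_pos: [0.5987, 0.0201, 0.0466]
orientation: [-3.14, -0.348, 2.271]
contact_force: [0.4, 0.1, 0.0]
width: 0.0004
grasp_force: 0.0
```

Run:
```python
from h import *
from plant import imaging
import cv2
a=imaging.read_camera("scene")[120:320,220:460]; b=imaging.read_camera("side")[120:320,200:440]
cv2.imwrite("pics/a1.png",cv2.resize(np.hstack([a,b]),None,fx=1.66,fy=1.66)[:,:,::-1])
print(telemetry.state()["contact_force"])
```

```text
[-0.4261209   0.14100889  1.17156212]
```

View pics/a1.png

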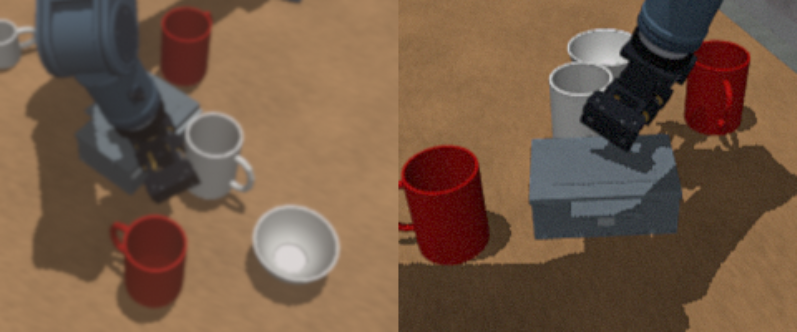

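The fingertip is beside the mug, between it and the box, at crop (175,180), and touches nothing. The red mug is clear. I'm pushing now.

Emit:
{"method": "jog_arm", "body": {
  "series": [
    [[0,0,0],[3.8,0,1.4],1],
    [[0,0,0],[3.8,0,1.4],1],
    [[0,0,0],[3.8,0,1.4],1],
    [[0,0,0],[3.8,0,1.4],1],
    [[0,0,0],[3.8,0,1.4],1],
    [[0,0,0],[3.8,0,1.4],1],
    [[0,0,0],[3.8,0,1.4],1],
    [[0,0,0],[3.8,0,1.4],1]
  ]
}}

```text
time: 4.33
eef_pos: [0.5783, 0.0473, 0.0474]
orientation: [3.141, -0.349, 2.275]
contact_force: [3.8, -3.9, 3.6]
width: 0.0004
grasp_force: 2.4
```

Emit:
{"method": "jog_arm", "body": {
  "series": [
    [[0,0,0],[4.7,0,1.7],1],
    [[0,0,0],[4.7,0,1.7],1],
    [[0,0,0],[4.7,0,1.7],1],
    [[0,0,0],[4.7,0,1.7],1],
    [[0,0,0],[4.7,0,1.7],1],
    [[0,0,0],[4.7,0,1.7],1],
    [[0,0,0],[4.7,0,1.7],1],
    [[0,0,0],[4.7,0,1.7],1]
  ]
}}

```text
time: 5.0
eef_pos: [0.5513, 0.0783, 0.0469]
orientation: [-3.141, -0.35, 2.275]
contact_force: [3.0, -3.2, 4.1]
width: 0.0004
grasp_force: 2.3
```

Run:
```python
from h import *
from plant import imaging,mark_of
import cv2
p,R=pose(); print(p,telemetry.state()["contact_force"].round(1))
for c in ["scene","side"]:
    im=imaging.read_camera(c); print(c,[(round(x["score"],2),x["xyz"],((x["xyz"]-H)@u).round(3),((x["xyz"]-H)@v).round(3)) for x in mark_of(c,"mug")][:3])
```

```text
[0.55132182 0.07825371 0.04691954] [ 3.  -3.2  4.1]
scene [(0.92, [0.7616, 0.0528, -0.0], np.float64(0.119), np.float64(-0.169)), (0.7, [0.3567, -0.0403, -0.001], np.float64(-0.104), np.float64(0.181)), (0.69, [0.5211, 0.1206, -0.0045], np.float64(0.103), np.float64(0.08))]
side [(0.7, [0.7623, 0.0545, 0.0017], np.float64(0.121), np.float64(-0.169)), (0.66, [0.5206, 0.1214, 0.0015], np.float64(0.103), np.float64(0.081)), (0.57, [0.3538, -0.0453, 0.0004], np.float64(-0.11), np.float64(0.182))]
```

Emit:
{"method": "jog_arm", "body": {
  "series": [
    [[0,0,0],[6,0,2.2],1],
    [[0,0,0],[6,0,2.2],1],
    [[0,0,0],[6,0,2.2],1],
    [[0,0,0],[6,0,2.2],1],
    [[0,0,0],[6,0,2.2],1],
    [[0,0,0],[6,0,2.2],1],
    [[0,0,0],[5,0,1.8],1],
    [[0,0,0],[3,0,1.1],1]
  ]
}}

```text
time: 5.87
eef_pos: [0.5206, 0.1145, 0.047]
orientation: [-3.141, -0.351, 2.276]
contact_force: [1.7, -1.3, 0.9]
width: 0.0004
grasp_force: 1.0
```

Emit:
{"method": "jog_arm", "body": {
  "series": [
    [[0,0,0],[0,0,0],1],
    [[0,0,0],[-3,0,-1.1],1],
    [[0,0,0],[-6,0,-2.2],1],
    [[0,0,0],[-8,0,-2.9],1],
    [[0,0,0],[0,0,-20],1],
    [[0,0,0],[0,0,-30],1],
    [[0,0,0],[0,0,-40],1],
    [[0,0,0],[0,0,-40],1]
  ]
}}

```text
time: 6.53
eef_pos: [0.5621, 0.0646, 0.1701]
orientation: [-3.14, -0.352, 2.274]
contact_force: [0.8, 0.3, 0.1]
width: 0.0003
grasp_force: 0.0
```

Run:
```python
from h import *
from plant import imaging,mark_of
import cv2
p,R0=pose(); s=telemetry.state();print(p,s["contact_force"].round(1),s["time"])
for c in ["scene","side"]:
    im=imaging.read_camera(c); print(c,[(round(x["score"],2),x["xyz"],((x["xyz"]-H)@u).round(3),((x["xyz"]-H)@v).round(3)) for x in mark_of(c,"mug")][:3])
    for l in ["cashbox","hinge","lip"]: print(l,[(round(x["score"],2),x["xyz"]) for x in mark_of(c,l)][:2])
# pre-lip: tilt 45 about, tip target
R=Rt(u,np.radians(45))
C=H+(-.134)*u+Z*(.040-.0555); A=C-.035*u
print(C,A,np.linalg.norm(Ro.from_matrix(R0.T@R).as_rotvec()))
W=A-.04*u; W[2]=.20
rows(p,R0,W,R,16)
```

```text
[0.56213187 0.06460517 0.17007162] [0.8 0.3 0.1] 6.5333
scene [(0.9, [0.7615, 0.0573, -0.0005], np.float64(0.124), np.float64(-0.167)), (0.59, [0.4905, 0.1582, -0.0057], np.float64(0.128), np.float64(0.122)), (0.38, [0.3571, -0.0408, -0.0021], np.float64(-0.105), np.float64(0.181))]
cashbox [(0.56, [0.5439, -0.0556, 0.0017])]
hinge [(0.67, [0.5633, -0.0035, 0.0588])]
lip [(0.77, [0.5197, -0.1298, 0.0569])]
side [(0.93, [0.7561, 0.0573, -0.0005], np.float64(0.122), np.float64(-0.162)), (0.78, [0.49, 0.1562, -0.0009], np.float64(0.126), np.float64(0.122)), (0.61, [0.3572, -0.0465, -0.0018], np.float64(-0.11), np.float64(0.179))]
cashbox [(0.97, [0.5451, -0.0596, -0.0022])]
hinge [(0.74, [0.561, -0.0014, 0.0525])]
lip [(0.82, [0.5165, -0.1328, 0.0497])]
[ 0.51754949 -0.1292357   0.04      ] [ 0.50580868 -0.16220771  0.04      ] 1.1247853757185504
[[[-0.036,0.025,0.055],[-8.5,-14.0,-5.1],1],[[-0.036,0.025,0.055],[-9.2,-13.3,-5.8],1],[[-0.036,0.025,0.055],[-9.7,-12.6,-6.5],1],[[-0.036,0.025,0.055],[-10.2,-11.8,-7.2],1],[[-0.036,0.025,0.055],[-10.7,-10.9,-7.8],1],[[-0.036,0.025,0.055],[-11.1,-10.1,-8.5],1],[[-0.036,0.025,0.055],[-11.4,-9.1,-9.1],1],[[-0.036,0.025,0.055],[-11.6,-8.1,-9.7],1],[[-0.036,0.025,0.055],[-11.8,-7.1,-10.3],1],[[-0.036,0.025,0.055],[-11.9,-6.1,-10.8],1],[[-0.036,0.025,0.055],[-12.0,-5.1,-11.3],1],[[-0.036,0.025,0.055],[-11.9,-4.0,-11.7],1],[[-0.036,0.025,0.055],[-11.8,-2.9,-12.1],1],[[-0.036,0.025,0.055],[-11.7,-1.8,-12.5],1],[[-0.036,0.025,0.055],[-11.4,-0.7,-12.8],1],[[-0.036,0.025,0.055],[-11.1,0.4,-13.1],1]]
```

The mug now stands at u = 0.127, v = 0.122. Its near edge is 85 mm behind the hinge axis and the lid reaches 58 mm, so it is clear. Next is the lip.

Emit:
{"method": "jog_arm", "body": {
  "series": [
    [[-0.036,0.025,0.055],[-8,-14,-5],1],
    [[-0.036,0.025,0.055],[-9,-13,-6],1],
    [[-0.036,0.025,0.055],[-10,-13,-7],1],
    [[-0.036,0.025,0.055],[-10,-12,-7],1],
    [[-0.036,0.025,0.055],[-11,-11,-8],1],
    [[-0.036,0.025,0.055],[-11,-10,-8],1],
    [[-0.036,0.025,0.055],[-11,-9,-9],1],
    [[-0.036,0.025,0.055],[-12,-8,-10],1]
  ]
}}

```text
time: 7.7
eef_pos: [0.5265, -0.0667, 0.1837]
orientation: [3.067, -0.572, 1.791]
contact_force: [0.5, -0.9, -0.1]
width: 0.0004
grasp_force: 0.0
```

Emit:
{"method": "jog_arm", "body": {
  "series": [
    [[-0.036,0.025,0.055],[-12,-7,-10],1],
    [[-0.036,0.025,0.055],[-12,-6,-11],1],
    [[-0.036,0.025,0.055],[-12,-5,-11],1],
    [[-0.036,0.025,0.055],[-12,-4,-12],1],
    [[-0.036,0.025,0.055],[-12,-3,-12],1],
    [[-0.036,0.025,0.055],[-12,-2,-12],1],
    [[-0.036,0.025,0.055],[-11,-1,-13],1],
    [[-0.036,0.025,0.055],[-11,0,-13],1]
  ]
}}

```text
time: 8.37
eef_pos: [0.4915, -0.199, 0.1969]
orientation: [3.133, -0.797, 1.234]
contact_force: [0.4, 0.1, 0.3]
width: 0.0003
grasp_force: 0.0
```

Run:
```python
from h import *
p,R0=pose(); s=telemetry.state();print(p,s["contact_force"].round(1),s["time"],s["q"].round(2))
R=Rt(u,np.radians(45))
C=H+(-.134)*u+Z*(.040-.0555); A=C-.040*u;A[2]=.036
print(Ro.from_matrix(R0.T@R).as_rotvec())
rows(p,R0,A,R,8)
```

```text
[ 0.49150457 -0.19895625  0.19693404] [0.4 0.1 0.3] 8.3667 [ 1.19  0.72 -0.66  1.77 -0.41  1.04  0.53]
[ 0.00464042 -0.01125624  0.00376322]
[[[0.001,-0.001,0.0],[-11.4,0.0,17.1],1],[[0.001,-0.001,0.0],[-11.4,0.0,17.2],1],[[0.001,-0.001,0.0],[-11.3,0.1,17.2],1],[[0.001,-0.001,0.0],[-11.3,0.1,17.2],1],[[0.001,-0.001,0.0],[-11.3,0.1,17.2],1],[[0.001,-0.001,0.0],[-11.3,0.1,17.2],1],[[0.001,-0.001,0.0],[-11.2,0.1,17.2],1],[[0.001,-0.001,0.0],[-11.2,0.1,17.3],1]]
```

Emit:
{"method": "jog_arm", "body": {
  "series": [
    [[0,-0.001,0],[-11.3,0,17.2],1],
    [[0,-0.001,0],[-11.3,0,17.2],1],
    [[0,-0.001,0],[-11.3,0,17.2],1],
    [[0,-0.001,0],[-11.3,0,17.2],1],
    [[0,-0.001,0],[-11.3,0,17.2],1],
    [[0,-0.001,0],[-11.3,0,17.2],1],
    [[0,-0.001,0],[-11.3,0,17.2],1],
    [[0,-0.001,0],[-11.3,0,17.2],1]
  ]
}}

```text
time: 9.03
eef_pos: [0.5043, -0.1656, 0.0349]
orientation: [3.132, -0.787, 1.238]
contact_force: [-0.3, -0.2, 0.1]
width: 0.0004
grasp_force: 0.0
```

Run:
```python
from h import *
from plant import imaging
import cv2
p,R0=pose(); s=telemetry.state();print(p,s["contact_force"].round(1),s["time"],s["q"].round(2))
print("uvz",(p-H)@u,(p-H)@v,p[2])
b=imaging.read_camera("side")[150:350,220:460]; a=imaging.read_camera("scene")[100:300,200:440]
cv2.imwrite("pics/a2.png",cv2.resize(np.hstack([a,b]),None,fx=1.66,fy=1.66)[:,:,::-1])
```

```text
[ 0.50432334 -0.16563933  0.03488396] [-0.3 -0.2  0.1] 9.0333 [ 1.1   0.98 -0.61  1.81 -0.36  0.76  0.63]
uvz -0.17273104323934121 0.00024813594272125324 0.03488396316014343
```

View pics/a2.png

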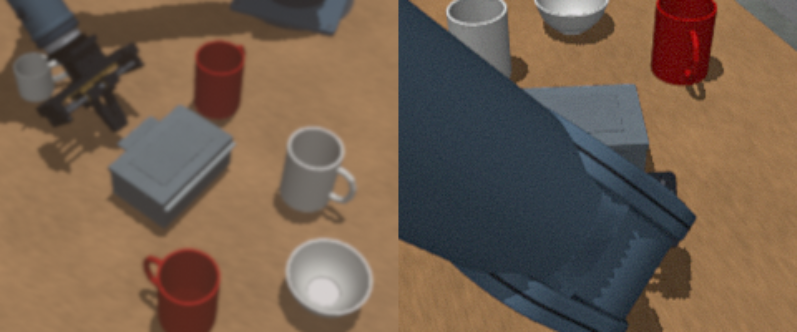

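The fingertip is centred in front of the lip, at crop (120,125) in the scene view. The mug stands well clear at (312,170). I'm advancing under the lip.

Emit:
{"method": "jog_arm", "body": {
  "series": [
    [[0,0,0],[3.9,0,3.0],1],
    [[0,0,0],[3.9,0,3.0],1],
    [[0,0,0],[3.9,0,3.0],1],
    [[0,0,0],[3.9,0,3.0],1],
    [[0,0,0],[3.9,0,3.0],1],
    [[0,0,0],[3.9,0,3.0],1],
    [[0,0,0],[3.9,0,3.0],1],
    [[0,0,0],[3.9,0,3.0],1]
  ]
}}

```text
time: 9.8
eef_pos: [0.5176, -0.1301, 0.0412]
orientation: [3.13, -0.785, 1.239]
contact_force: [-2.2, -6.8, -1.8]
width: 0.0004
grasp_force: 3.1
```

Run:
```python
from h import *
p,R0=pose(); s=telemetry.state();print(s["contact_force"].round(1))
print("uvz",(p-H)@u,(p-H)@v,p[2])
for k in range(7):
    print([[round(float(5.1*np.cos(t-np.pi/4)),1),round(float(5.1*np.sin(t-np.pi/4)),1)] for t in (k*8+np.arange(8)+.5)*.0375])
```

```text
[-2.2 -6.8 -1.8]
uvz -0.13479341845740808 -0.00034314361386509446 0.04123700897921451
[[3.7, -3.5], [3.8, -3.4], [3.9, -3.3], [4.0, -3.1], [4.2, -2.9], [4.3, -2.8], [4.4, -2.6], [4.5, -2.5]]
[[4.6, -2.3], [4.6, -2.1], [4.7, -1.9], [4.8, -1.8], [4.8, -1.6], [4.9, -1.4], [5.0, -1.2], [5.0, -1.0]]
[[5.0, -0.8], [5.1, -0.7], [5.1, -0.5], [5.1, -0.3], [5.1, -0.1], [5.1, 0.1], [5.1, 0.3], [5.1, 0.5]]
[[5.1, 0.7], [5.0, 0.9], [5.0, 1.1], [4.9, 1.2], [4.9, 1.4], [4.8, 1.6], [4.8, 1.8], [4.7, 2.0]]
[[4.6, 2.1], [4.5, 2.3], [4.5, 2.5], [4.4, 2.6], [4.3, 2.8], [4.1, 3.0], [4.0, 3.1], [3.9, 3.3]]
[[3.8, 3.4], [3.7, 3.6], [3.5, 3.7], [3.4, 3.8], [3.2, 3.9], [3.1, 4.1], [2.9, 4.2], [2.8, 4.3]]
[[2.6, 4.4], [2.4, 4.5], [2.3, 4.6], [2.1, 4.6], [1.9, 4.7], [1.7, 4.8], [1.6, 4.9], [1.4, 4.9]]
```

The lip is touched. I'm following the arc upwards.

Emit:
{"method": "jog_arm", "body": {
  "series": [
    [[0,0,0],[3.2,0,-4.0],1],
    [[0,0,0],[3.6,0,-3.5],1],
    [[0,0,0],[3.9,0,-3.3],1],
    [[0,0,0],[4.0,0,-3.1],1],
    [[0,0,0],[4.2,0,-2.9],1],
    [[0,0,0],[4.3,0,-2.8],1],
    [[0,0,0],[4.4,0,-2.6],1],
    [[0,0,0],[4.5,0,-2.5],1]
  ]
}}

```text
time: 10.47
eef_pos: [0.5189, -0.1243, 0.0822]
orientation: [3.131, -0.787, 1.239]
contact_force: [-0.8, -0.1, -1.1]
width: 0.0006
grasp_force: 0.4
```

Run:
```python
from h import *
from plant import imaging
import cv2
p,R0=pose(); s=telemetry.state();print(s["contact_force"].round(1))
print("uvz",(p-H)@u,(p-H)@v,p[2])
a=imaging.read_camera("scene")[100:250,230:380]
cv2.imwrite("pics/a3.png",cv2.resize(a,None,fx=3,fy=3)[:,:,::-1])
```

```text
[-0.8 -0.1 -1.1]
uvz -0.128890266045121 0.0003444892499837235 0.08223049698903402
```

View pics/a3.png

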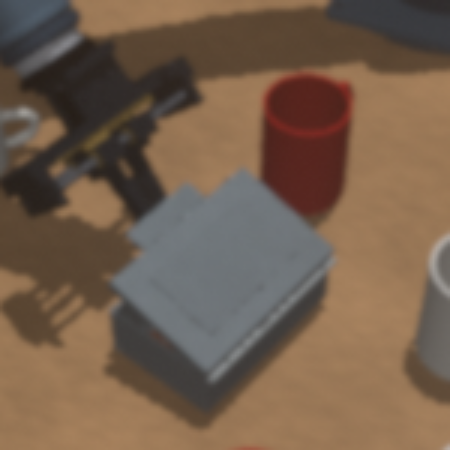

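The lid has risen about 0.3 rad and rests on the fingertip under the lip (crop 150,205), with a force of about 1 N. I'm continuing along the arc.

Emit:
{"method": "jog_arm", "body": {
  "series": [
    [[0,0,0],[4.6,0,-2.3],1],
    [[0,0,0],[4.6,0,-2.1],1],
    [[0,0,0],[4.7,0,-1.9],1],
    [[0,0,0],[4.8,0,-1.8],1],
    [[0,0,0],[4.8,0,-1.6],1],
    [[0,0,0],[4.9,0,-1.4],1],
    [[0,0,0],[5,0,-1.2],1],
    [[0,0,0],[5,0,-1],1]
  ]
}}

```text
time: 11.18
eef_pos: [0.5246, -0.1074, 0.1187]
orientation: [3.131, -0.787, 1.239]
contact_force: [-0.1, 0.1, -1.1]
width: 0.0002
grasp_force: 0.4
```

Emit:
{"method": "jog_arm", "body": {
  "series": [
    [[0,0,0],[5,0,-0.8],1],
    [[0,0,0],[5.1,0,-0.7],1],
    [[0,0,0],[5.1,0,-0.5],1],
    [[0,0,0],[5.1,0,-0.3],1],
    [[0,0,0],[5.1,0,-0.1],1],
    [[0,0,0],[5.1,0,0.1],1],
    [[0,0,0],[5.1,0,0.3],1],
    [[0,0,0],[5.1,0,0.5],1]
  ]
}}

```text
time: 11.85
eef_pos: [0.5337, -0.0812, 0.1485]
orientation: [3.131, -0.787, 1.238]
contact_force: [0.7, 0.2, -0.7]
width: 0.0001
grasp_force: 0.3
```

Run:
```python
from h import *
from plant import imaging
import cv2
p,R0=pose(); s=telemetry.state();print(s["contact_force"].round(1),s["q"].round(2))
q=p+.009*R0[:,0]-H; print("uvz",(p-H)@u,(p-H)@v,p[2],"corner",q@u,q[2],"ang",np.arctan2(q[2],-q@u),"r",np.hypot(q@u,q[2]))
a=imaging.read_camera("scene")[100:250,230:380]
cv2.imwrite("pics/a4.png",cv2.resize(a,None,fx=3,fy=3)[:,:,::-1])
```

```text
[ 0.7  0.2 -0.7] [ 1.03  0.76 -0.71  1.9  -0.46  0.77  0.47]
uvz -0.083353113795341 0.0009163277811737146 0.14846358648000246 corner -0.07699969183303235 0.0993377696083268 ang 0.9114050045728808 r 0.1256858982270444
```

View pics/a4.png

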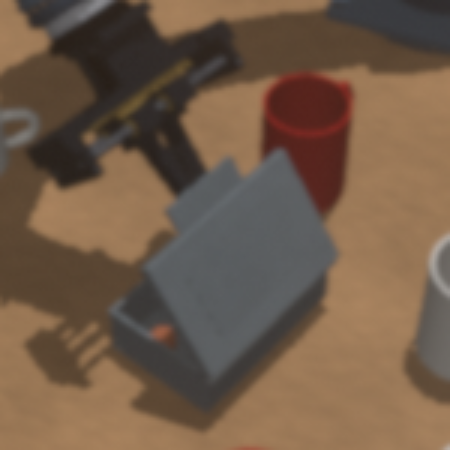

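The lid is at about 0.9 rad with the tip on the lip, 126 mm from the hinge axis. I'm continuing.

Emit:
{"method": "jog_arm", "body": {
  "series": [
    [[0,0,0],[5.1,0,0.7],1],
    [[0,0,0],[5,0,0.9],1],
    [[0,0,0],[5,0,1.1],1],
    [[0,0,0],[4.9,0,1.2],1],
    [[0,0,0],[4.9,0,1.4],1],
    [[0,0,0],[4.8,0,1.6],1],
    [[0,0,0],[4.8,0,1.8],1],
    [[0,0,0],[4.7,0,2],1]
  ]
}}

```text
time: 12.57
eef_pos: [0.5454, -0.0478, 0.1686]
orientation: [3.131, -0.787, 1.239]
contact_force: [0.5, 0.6, 0.5]
width: 0.0003
grasp_force: 0.2
```

Emit:
{"method": "jog_arm", "body": {
  "series": [
    [[0,0,0],[4.6,0,2.1],1],
    [[0,0,0],[4.5,0,2.3],1],
    [[0,0,0],[4.5,0,2.5],1],
    [[0,0,0],[4.4,0,2.6],1],
    [[0,0,0],[4.3,0,2.8],1],
    [[0,0,0],[4.1,0,3],1],
    [[0,0,0],[4,0,3.1],1],
    [[0,0,0],[3.9,0,3.3],1]
  ]
}}

```text
time: 13.23
eef_pos: [0.5585, -0.0104, 0.1774]
orientation: [3.131, -0.787, 1.239]
contact_force: [0.0, 0.5, -0.8]
width: 0.0003
grasp_force: 0.0
```

Run:
```python
from h import *
p,R0=pose(); s=telemetry.state();print(s["contact_force"].round(1),s["q"].round(2))
q=p+.009*R0[:,0]-H; print("uvz",(p-H)@u,(p-H)@v,p[2],"corner",q@u,q[2],"ang",np.arctan2(q[2],-q@u),"r",np.hypot(q@u,q[2]))
```

```text
[ 0.   0.5 -0.8] [ 0.93  0.71 -0.76  1.92 -0.51  0.7   0.38]
uvz -0.008300695334090518 0.0013147303938302079 0.17740943014182317 corner -0.0019477836692238682 0.12828411395693218 ang 1.5556141350735526 r 0.12829890005349717
```

Emit:
{"method": "jog_arm", "body": {
  "series": [
    [[0,0,0],[3.8,0,3.4],1],
    [[0,0,0],[3.7,0,3.6],1],
    [[0,0,0],[3.5,0,3.7],1],
    [[0,0,0],[3.4,0,3.8],1],
    [[0,0,0],[3.2,0,3.9],1],
    [[0,0,0],[3.1,0,4.1],1],
    [[0,0,0],[2.9,0,4.2],1],
    [[0,0,0],[2.8,0,4.3],1]
  ]
}}

```text
time: 13.9
eef_pos: [0.572, 0.0278, 0.174]
orientation: [3.131, -0.787, 1.239]
contact_force: [0.3, -0.2, -0.4]
width: 0.0007
grasp_force: 0.0
```

Run:
```python
from h import *
from plant import imaging
import cv2
p,R0=pose(); s=telemetry.state();print(s["contact_force"].round(1),s["grasp_force"])
q=p+.009*R0[:,0]-H; print("corner",q@u,q[2],"ang",np.arctan2(q[2],-q@u),"r",np.hypot(q@u,q[2]))
b=imaging.read_camera("side")[90:290,220:460]; a=imaging.read_camera("scene")[100:300,200:440]
cv2.imwrite("pics/a5.png",cv2.resize(np.hstack([a,b]),None,fx=1.66,fy=1.66)[:,:,::-1])
```

```text
[ 0.3 -0.2 -0.4] 0.0
corner 0.03857906675385809 0.12491769017862903 ang 1.8703396055414403 r 0.1307393349805734
```

View pics/a5.png

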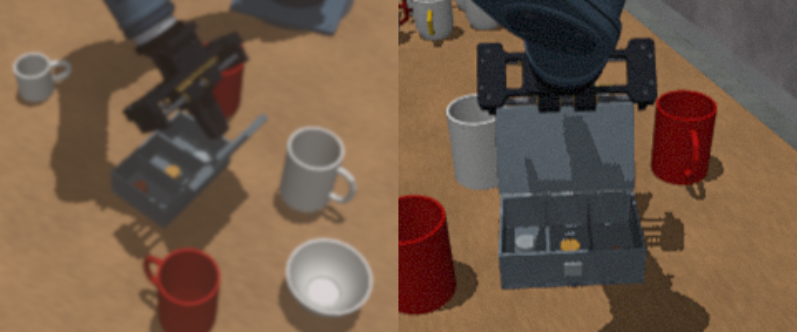

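The lid lies fully back and clear of the mug, and the finger no longer touches it. I'm retreating up and away along the tool axis.

Emit:
{"method": "jog_arm", "body": {
  "series": [
    [[0,0,0],[-4,0,-8],1],
    [[0,0,0],[-4,0,-20],1],
    [[0,0,0],[0,0,-25],1],
    [[0,0,0],[0,0,-25],1],
    [[0,0,0],[0,0,-25],1],
    [[0,0,0],[0,0,-20],1],
    [[0,0,0],[0,0,-10],1],
    [[0,0,0],[0,0,0],1]
  ]
}}

```text
time: 14.67
eef_pos: [0.5385, -0.0696, 0.2633]
orientation: [3.128, -0.785, 1.237]
contact_force: [0.2, -0.0, 0.5]
width: 0.0006
grasp_force: 0.0
```

Run:
```python
from h import *
from plant import imaging,mark_of
import cv2
s=telemetry.state();print(s["contact_force"].round(1),s["eef_pos"],s["time"])
b=imaging.read_camera("side")[90:290,220:460]; 
print("side lip",[(x["score"],x["xyz"]) for x in mark_of("side","lip")][:1],"expect",H+.136*np.cos(np.pi-2)*u+.136*np.sin(2)*Z)
a=imaging.read_camera("scene")[100:300,200:440]
print([(x["score"],x["xyz"]) for x in mark_of("scene","lip")][:1])
cv2.imwrite("pics/a6.png",cv2.resize(np.hstack([a,b]),None,fx=1.66,fy=1.66)[:,:,::-1])
```

```text
[ 0.2 -0.   0.5] [ 0.53846855 -0.06956122  0.26331038] 14.6667
side lip [(0.91, [0.5757, 0.0519, 0.1751])] expect [0.58148521 0.05031666 0.17916445]
[(0.73, [0.5769, 0.0531, 0.1788])]
```

View pics/a6.png

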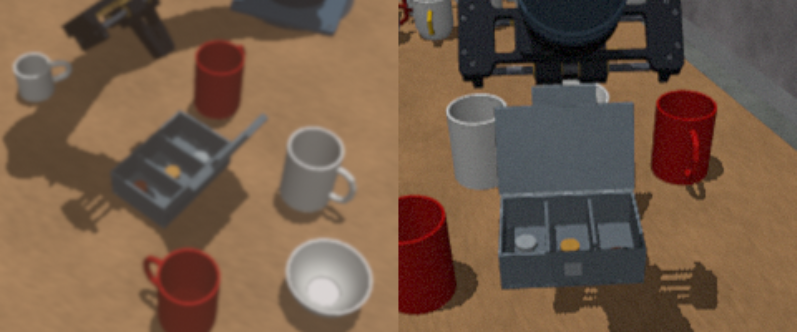

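The lid rests at its 2.0 rad stop, because the measured lip position matches the expected one. The mug is upright and clear, and the robot touches nothing.

```bash
python3 -c "
from plant import arm
print(arm.hand_in())"
```

```text
the job is handed in; nothing more can be done
None
```

The cash box lid lies fully back on its stop and stays open by itself; the mug was pushed clear first and still stands, the bowl and small cup were not touched, and the job is handed in after about 15 s of robot time.

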